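# Raise the pail's bail and hang the pail on the fork hanger

### The job

The wire bail of the small green scrap pail is folded down: raise it upright while the pail stays standing on the worktop, then carry the pail by it to the two-pronged hanger. The fork is clamped at an unknown height, so feel for it: lay the bail gently on the front part of both prongs, slide it back under the slanting lips until it comes up against the stops and sits in the seats, and let go so that the pail hangs still. Do not press hard on or jolt the hanger, do not tip the pail over, and leave the shaker, garlic, mug and egg timer where they are.

Things in the scene. Friction and masses are not known exactly. Their poses are not given: they have to be found in the camera images.
- pail: Loose green open pail, 100 mm across the mouth, 82 at the foot, 80 high, 0.29 to 0.53 kg. Origin: centre of its underside, z up. The bail's pivots stand at y = +-59 mm, z = 68 mm. At the start the bail is folded to the -x side, about level with the pivots, its bar 45 mm clear of the pail's wall.
- bail (a joint): Swing of the bail about the pail's y axis, rad: 0 upright, +1.6 folded down to the pail's -x side (the start), -1.6 folded down to +x, stops there. Swings almost freely, so it falls if let go.
- bail_grip (a point): Middle of the bail's straight top bar (parallel to the pail's y): 5 mm steel wire, 96 mm long, with a round wooden grip 13 mm thick, 44 long, centred here. It lies 101 mm from the pivot line, so 169 mm above the pail's underside with the bail upright. The grip spins freely on the wire.
- hanger: Fixed hanger: wooden board, steel rod 252 mm high standing 90 mm behind the seats (at +x), dark steel fork clamped on it. Origin: on the worktop below the middle between the two seats; x points from the prong tips back to the post, z up. Prongs run along x at y = +-34 mm, 8 mm wide, 60 mm clear between. They hold safely 20 N from the pail, 15 N from the robot.
- below_landing (a point): Point on the worktop below the middle of the landings (hanger x = -27 mm). Landing: flat front of each prong, x = -46 to -8 mm; the red tip before it (to x = -56) rises 11 mm above it. The landing's height is NOT reported: the fork is clamped so that its surface is between 200 and 240 mm above the worktop. Prongs spring: 0.3 mm per N down, 0.2 back.
- below_seat (a point): Point on the worktop below the middle of the seats (the hanger's origin). Seat: x = -8 to +4 mm, 3.5 mm lower than the landing; its back is a stop face at x = +4, 28 mm high. A lip slants from the stop's top forward and down to x = -13, leaving 10 mm clear above the landing; the wire goes in below it. Seated wire centre: 1 mm below the landing's surface, x = -5.5 to +1.5.
- salt_shaker: Loose salt shaker, steel top, 44 mm thick, 90 high; origin centre of underside. Leave alone.
- garlic: Loose garlic bulb, 53 mm; origin at its underside. Leave alone.
- mug: Loose purple mug, 80 mm thick, 113 with handle, 89 high; origin centre of underside. Leave alone.
- egg_timer: Loose red and white egg timer, 55 mm thick, 56 high; origin centre of underside. Leave alone.

How it is judged:
By the outcome, as a careful person would: the job done as asked, in the order asked, and still so for the second after the job is handed in, with the robot touching nothing.
It also fails if it takes over 72 s, if anything falls off the work surface, if the arm or the gripper's body presses on something with over 40 N, if the wrist force passes 120 N, or if a joint passes its speed limit or range.

### The arm

A 6-joint arm with a two-finger parallel gripper is mounted at the origin on a cart in front of the work surface, level with it; the furniture and walls round the work are solid. World frame = base frame: x ahead of the robot, y to its left, z up, the work surface at z = 0. Lengths are in mm, angles in rad, forces in N, time in s.
With the tool pointing down it reaches from about 425 to 950 mm from the base axis. Payload 14.7 kg.
Tool frame: the origin (TCP) lies on the mounting face of the last link; the fingertips stand 173 mm ahead of it and the grasp point (between the pads) lies 155 mm ahead of it (tcp_to_tips is the distance from the TCP to the fingertips, in mm); z points along the fingers, y is the direction in which the jaws open and shut (so a half turn about z gives the same grasp; the last joint's range is limited). The gripper opens to 85 mm and grips with 20 to 120 N. Pads are 22 mm wide; open, the fingers measure 114 mm over their backs; the gripper's body (76 mm by 85 mm) begins 54 mm behind the grasp point. The pads swing forward as they close: fully open they stand 13 mm farther back than shut.
Start: joints at [-1.303, 0.48, 1.596, -0, 1.065, -0.047], TCP at [201.274, -618.048, 404.697] pointing down, gripper open.
Joint ranges: [-2.75, 2.75], [-0.82, 2.05], [0.23, 2.67], [-1.56, 4.7], [0.09, 2.69], [-2.92, 2.92]. Speed limits (rad/s): [1.89, 1.89, 2.39, 3.01, 3.01, 3.01].

### API

Orientations are given as a unit quaternion [x, y, z, w].
In Python, from workcell import * gives the robot as it stands. The module is installed in compiled form; this text tells all that it offers.
- The arm moves only by the tool drive_tool, never from a script. Its arguments are lists of equal length, an entry for each row: "dp": the shift along the tool's x, y, z in mm, a list of three; "rot": the turn, a rotation vector about the tool's x, y, z in rad, a list of three. In form: {"dp": [[tx, ty, tz], ...], "rot": [[rx, ry, rz], ...]}. A call has 1 to 8 rows; each row is the pose to reach, as a shift and turn from the pose commanded when the call began, along the tool's axes at that moment; what a row does not reach only later rows make up. A row lasts 1/12 s, in which the tool goes at most 41.7 mm and 7.16 degrees, less where a joint would pass 70% of its speed; a pose out of reach is approached as far as the arm can. A call with a gripper value outside its range is refused whole. "fingers" is the gripper command: -1 is shut, 1 is fully open, values between are in proportion, set as the call begins (left out, the last holds). The fingers move at their own pace and stop on an object; the grip force is fixed at half the most. Time passes only in rows, so rows that repeat a pose let the fingers close. It gives the time, the measured TCP pose, the force and the opening at its end, in the units of the state.
- get_obs(): the state, without advancing time (a new reading comes with each control period).
- snapshot(name): name is "scene" or "top" or "wrist"; returns the picture (420x560x3 uint8, red, green, blue); there is no depth.
- get_calibration(name): a dict with "vfov" (degrees; the focal length in pixels is half the picture's height over the tangent of half this angle, whatever the lens; pixels are square), "cx", "cy" (the principal point, pixels), "rvec" (rotation vector, rad) and "tvec" (3), from world to camera coordinates, as OpenCV has them. Camera axes: x right, y down, z forward; pixel columns grow to the right and rows downward; lengths in mm; the calibration is good to about 2 mm. The wrist camera is an equidistant fisheye: a pixel r from the principal point sees the ray r / f radians off the axis. A picture is of the moment at which its call begins: read the wrist's pose just before it. get_calibration takes no time and is no camera call; for the wrist camera it gives the pose at the moment of the call.
- hand_in(): hands the job in, once; it reports no verdict.
Trained networks look in the newest picture that a camera, given by its name, has taken for a name from the list of things; names that differ only in an ending like _2 or _b are one class to them, and where a whole thing is asked for, a point or a joint stands for the part that bears it (a point fixed in the world has none). Each returns a list of dicts, best first, with "p" (0 to 1); they miss things now and then, are a little off and sometimes report something else, mostly with a low value. They report only what shows in the picture. A call takes as long as a camera call.
- regions_of(camera, name): "region" (420x560 bool, what is visible of it) and "location" ([column, row] in pixels, amid what is visible of it).
The state is a dict: "t": time; "qpos": joint angles; "joint_velocities": joint speeds; "joint_torque": joint torques, N m; "eef_pos": TCP position; "tool_rot": TCP orientation; "force": force on the tool from outside, world axes, zero at the start; "ft_torque": the same for the moment, N m; "opening": finger opening in mm.
Only numpy, scipy, OpenCV 4.12 (cv2) and the standard library are available. Lean on these libraries where they do the work, as an engineer would, in place of code of your own. Each camera call takes 0.05 s, during which the arm holds its last target.

## Working session

There is one attempt and no reset: what is moved stays moved. The work goes in short steps, Python scripts to look and compute and a tool call to move; the robot and the scene stay as the last step left them, time stands still between calls to the robot, and variables do not carry over. Pictures are saved under pics/ and viewed, and the job is handed in when it is done.

Besides the shell and the picture viewer there is one more tool, called after "Request:" by a JSON object that holds its "fn" and its "kwargs", one argument or row to a line. drive_tool: Moves the arm, as the interface text tells. Its arguments: {"type":"object","properties":{"dp":{"type":"array","items":{"type":"array","items":{"type":"number"}}},"rot":{"type":"array","items":{"type":"array","items":{"type":"number"}}},"fingers":{"type":"number"}},"required":["dp","rot"]}

```bash
mkdir -p pics; ls; cat > h.py <<'E'
from workcell import *
import numpy as np, cv2
from scipy.spatial.transform import Rotation as R
def save(n,img,scale=1):
    cv2.imwrite(n,cv2.cvtColor(img,cv2.COLOR_RGB2BGR))
def cal(n):
    c=get_calibration(n); f=210/np.tan(np.radians(c['vfov']/2))
    Rm=cv2.Rodrigues(np.array(c['rvec'],float))[0]; t=np.array(c['tvec'],float).ravel()
    return f,c['cx'],c['cy'],Rm,t
def ray(n,px,C=None):
    f,cx,cy,Rm,t=C or cal(n)
    d=np.array([px[0]-cx,px[1]-cy],float)
    if n=='wrist':
        r=np.hypot(*d); th=r/f; v=np.array([*(d/max(r,1e-9)*np.sin(th)),np.cos(th)])
    else: v=np.array([d[0]/f,d[1]/f,1])
    v=Rm.T@v; return -Rm.T@t, v/np.linalg.norm(v)
def onz(n,px,z,C=None):
    o,v=ray(n,px,C); return o+v*(z-o[2])/v[2]
def proj(n,P,C=None):
    f,cx,cy,Rm,t=C or cal(n); c=Rm@np.array(P,float)+t
    if n=='wrist':
        r=np.hypot(c[0],c[1]); th=np.arctan2(r,c[2]); return np.array([cx,cy])+f*th*c[:2]/max(r,1e-9)
    return np.array([cx+f*c[0]/c[2],cy+f*c[1]/c[2]])
def tri(obs):
    A=np.zeros((3,3));b=np.zeros(3)
    for o,v in obs:
        M=np.eye(3)-np.outer(v,v);A+=M;b+=M@o
    return np.linalg.solve(A,b)
E
python3 - <<'E'
from h import *
for n in ['scene','top','wrist']:
    save(f'pics/{n}0.png',snapshot(n)); c=get_calibration(n); o,v=ray(n,(c['cx'],c['cy'])); print(n,c['vfov'],c['cx'],c['cy'],o.round(),v.round(3))
o=get_obs();print(o)
E
```

```text
pics
scene 52.71206659914922 279.8133848079024 213.22815237319173 [-260. -618.  636.] [ 0.724  0.522 -0.452]
top 50.177543725815354 283.43380575733727 208.57490392471567 [ 342.  -31. 1212.] [ 0.207 -0.012 -0.978]
wrist 65.70646984690485 280.0192390103292 206.7768906349305 [ 266. -596.  372.] [-0.257 -0.083 -0.963]
{'t': 0.15, 'qpos': array([-1.30260929e+00,  4.80674554e-01,  1.59673005e+00, -1.04286881e-05,
        1.06510178e+00, -4.65916137e-02]), 'joint_velocities': array([-1.78602425e-04, -2.51312290e-03, -2.48984558e-03,  3.60988846e-05,
       -2.02591627e-04,  7.52571641e-06]), 'joint_torque': array([ 9.89007167e-04, -9.51146221e+01, -4.30460322e+01, -2.40338250e-04,
        8.08979647e-03,  1.15485818e-05]), 'eef_pos': array([ 201.22642842, -617.90577914,  404.22798924]), 'tool_rot': array([ 9.87639347e-01,  1.56742820e-01, -5.50487040e-05, -4.53559542e-04]), 'force': array([ 0.48426308, -0.25410092,  0.13844226]), 'ft_torque': array([ 0.02028489,  0.0377321 , -0.01855434]), 'opening': 85.32019828651993}
```

View pics/scene0.png

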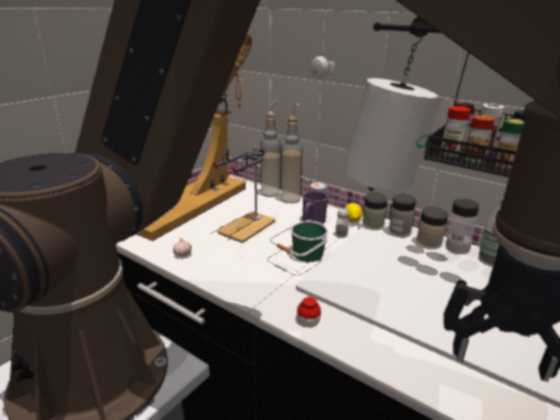

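View pics/top0.png

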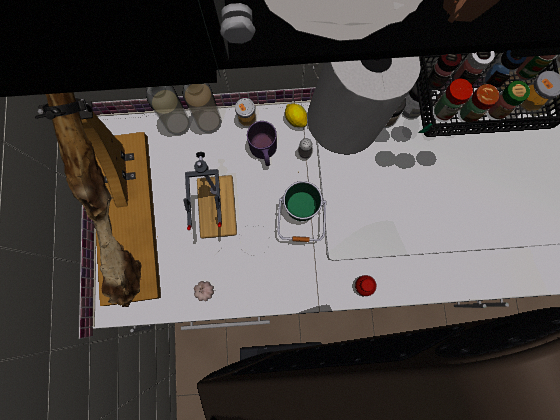

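View pics/wrist0.png

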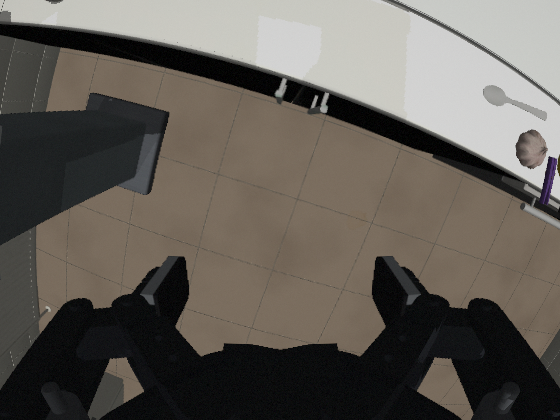

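```bash
python3 - <<'E'
from h import *
for n in ['top','scene']:
    im=cv2.imread(f'pics/{n}0.png')
    x0,y0,x1,y1=(170,140,340,260) if n=='top' else (210,130,350,280)
    c=im[y0:y1,x0:x1]; c=cv2.resize(c,None,fx=4 if n=='scene' else 4.5,fy=4 if n=='scene' else 4.5,interpolation=cv2.INTER_CUBIC)
    c=np.clip(c.astype(float)*1.5,0,255).astype(np.uint8); cv2.imwrite(f'pics/{n}0z.png',c)
for n in ['top','scene']:
    snapshot(n)
    for k in ['pail','bail_grip','hanger','salt_shaker','garlic','mug','egg_timer']:
        r=regions_of(n,k)
        if r:
            d=r[0]; ys,xs=np.nonzero(d['region']); print(n,k,round(d['p'],2),np.round(d['location']),xs.min(),xs.max(),ys.min(),ys.max(),onz(n,d['location'],{'pail':80,'bail_grip':65}.get(k,0)).round(), len(r))
E
```

```text
top pail 0.67 [301. 202.] 279 325 181 241 [596. -93.  80.] 1
top bail_grip 0.69 [301. 239.] 292 310 236 241 [501. -84.  65.] 1
top hanger 0.64 [213. 198.] 184 236 152 237 [642. 147.   0.] 1
top salt_shaker 0.64 [308. 150.] 298 312 138 158 [ 763. -129.    0.] 3
top garlic 0.64 [203. 290.] 194 212 281 300 [393. 183.   0.] 1
top mug 0.55 [264. 138.] 246 276 121 164 [810.  -7.   0.] 2
top egg_timer 0.71 [367. 285.] 354 376 275 295 [ 375. -253.    0.] 1
scene pail 0.58 [308. 239.] 271 327 221 262 [ 555. -121.   80.] 1
scene bail_grip 0.55 [287. 250.] 270 325 229 255 [498. -96.  65.] 1
scene hanger 0.78 [249. 218.] 212 274 147 242 [667. 174.   0.] 1
scene salt_shaker 0.75 [342. 225.] 334 349 208 237 [814. -86.   0.] 2
scene garlic 0.71 [181. 248.] 173 191 239 256 [412. 210.   0.] 1
scene mug 0.75 [312. 203.] 302 327 191 223 [891.  74.   0.] 1
scene egg_timer 0.79 [306. 315.] 297 320 296 327 [ 385. -231.    0.] 1
```

View pics/top0z.png

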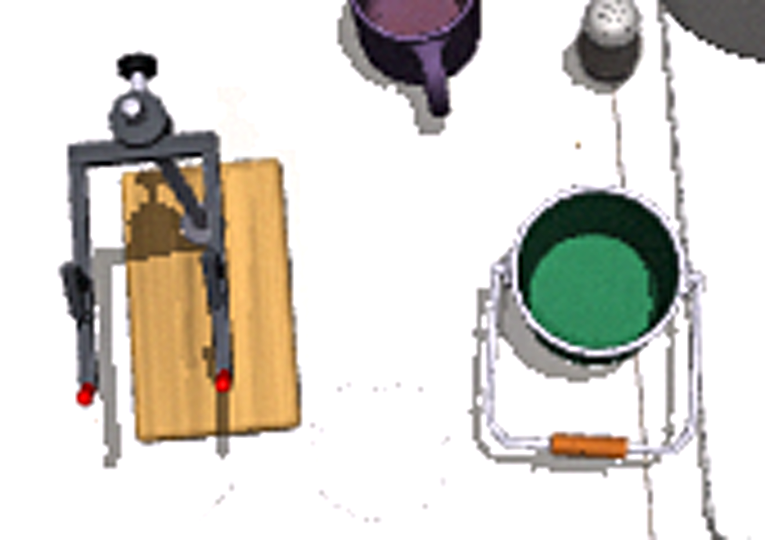

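View pics/scene0z.png

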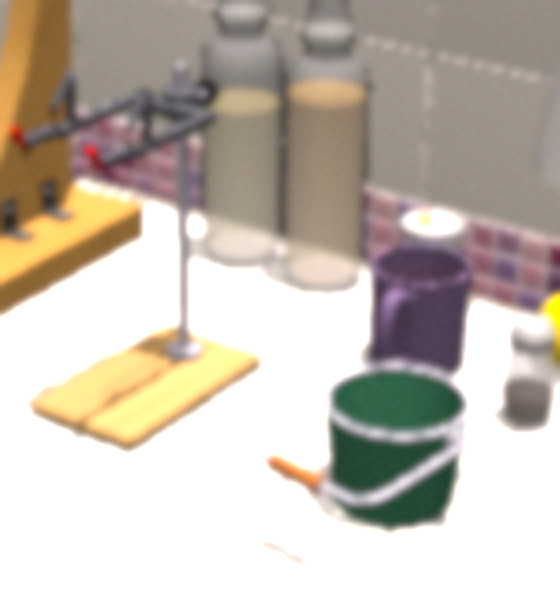

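```bash
python3 - <<'E'
from h import *
T=lambda x,y:(170+x/4.5,140+y/4.5)
S=lambda x,y:(210+x/4,130+y/4)
ct,cs=cal('top'),cal('scene')
def two(a,b):
    oa,ob=ray('top',T(*a),ct),ray('scene',S(*b),cs); P=tri([oa,ob])
    d=[np.linalg.norm(np.cross(P-o,v)) for o,v in (oa,ob)]; return P.round(1),np.round(d,1)
print('tipL',two((86,396),(19,137))); print('tipR',two((223,381),(94,157)))
print('post base',onz('top',T(197,234),0,ct).round(),onz('scene',S(184,350),0,cs).round())
print('post top',onz('top',T(131,106),252,ct).round(),onz('scene',S(181,66),252,cs).round())
for c in [(122,172),(283,160),(299,428),(138,441)]: print('board',onz('top',T(*c),12,ct).round())
for h in (211,231,251): 
    a,b=onz('top',T(86,396),h,ct),onz('top',T(223,381),h,ct); print(h,a.round(),b.round(),np.linalg.norm(a-b))
print('rim',onz('top',T(600,270),80,ct).round(1)); print('pivots',onz('top',T(500,272),68,ct).round(1),onz('top',T(697,282),68,ct).round(1))
print('grip',onz('top',T(588,446),65,ct).round(1), 'ends',onz('top',T(551,443),65,ct).round(1),onz('top',T(627,448),65,ct).round(1))
print('grip scene',onz('scene',S(297,472),65,cs).round(1))
print('corners', onz('top',T(500,440),65,ct).round(1),onz('top',T(685,447),65,ct).round(1))
E
```

```text
tipL (array([521.6, 168. , 229.3]), array([0.7, 0.7]))
tipR (array([523.7, 100.6, 230.1]), array([0., 0.]))
post base [660. 144.   0.] [687. 160.   0.]
post top [662. 138. 252.] [658. 135. 252.]
board [699. 187.  12.]
board [700.  87.  12.]
board [532.  86.  12.]
board [531. 182.  12.]
211 [525. 172. 211.] [527. 103. 211.] 69.07588761936553
231 [521. 168. 231.] [524. 100. 231.] 67.6955862630706
251 [517. 164. 251.] [520.  98. 251.] 66.31528490677567
rim [600.8 -98.4  80. ]
pivots [606.5 -41.   68. ] [ 592.4 -154.7   68. ]
grip [501.6 -84.2  65. ] ends [504.8 -63.2  65. ] [ 498.9 -106.3   65. ]
grip scene [502.3 -84.3  65. ]
corners [508.6 -34.1  65. ] [ 497.1 -139.5   65. ]
```

```bash
cat >> h.py <<'E'
def plan(target, yaw, grasp=True):
    """target grasp point world, yaw of tool x (tool down). prints dp, rot in current tool frame (measured)"""
    o=get_obs(); Rc=R.from_quat(o['tool_rot']); p=o['eef_pos'].copy()
    x=np.array([np.cos(yaw),np.sin(yaw),0]); z=np.array([0,0,-1.]); Rt=R.from_matrix(np.array([x,np.cross(z,x),z]).T)
    tt=np.array(target,float)-(155*z if grasp else 0)
    dp=Rc.inv().apply(tt-p); rv=(Rc.inv()*Rt).as_rotvec()
    print('dp',dp.round(1),'rot',rv.round(4),'dist',np.linalg.norm(dp).round(1)); return dp,rv
def st():
    o=get_obs(); Rc=R.from_quat(o['tool_rot']); z=Rc.apply([0,0,1]); x=Rc.apply([1,0,0])
    print('t',round(o['t'],2),'tcp',o['eef_pos'].round(1),'grasp',(o['eef_pos']+155*z).round(1),'z',z.round(3),'yawx',np.arctan2(x[1],x[0]).round(4),'F',o['force'].round(2),'op',round(o['opening'],1),'q',o['qpos'].round(2))
E
python3 - <<'E'
from h import *
st(); plan([501.8,-84.3,145],1.441)
E
```

```text
t 0.95 tcp [ 201.3 -618.   404.7] grasp [ 201.3 -618.   249.7] z [-0.  0. -1.] yawx 0.3148 F [ 0.34 -0.15 -0.16] op 85.2 q [-1.3   0.48  1.6   0.    1.07 -0.05]
dp [ 451.  -414.5  104.7] rot [-0.     -0.     -1.1262] dist 621.4
```

Request:
{"fn": "drive_tool", "kwargs": {
  "dp": [
    [12,-11,3],
    [35,-32,8],
    [60,-55,14],
    [88,-81,20],
    [116,-107,27],
    [144,-132,33],
    [172,-158,40],
    [200,-184,46]
  ],
  "rot": [
    [0,0,-0.03],
    [0,0,-0.09],
    [0,0,-0.15],
    [0,0,-0.22],
    [0,0,-0.29],
    [0,0,-0.36],
    [0,0,-0.43],
    [0,0,-0.5]
  ],
  "fingers": 0
}}

```text
t: 1.62
eef_pos: [334.9, -379.6, 358.5]
tool_rot: [0.918, 0.398, 0.0, 0.0]
force: [1.7, -0.3, 0.0]
opening: 42.6
```

```bash
python3 - <<'E'
from h import *
st(); plan([501.8,-84.3,145],1.441)
E
```

```text
t 1.62 tcp [ 334.9 -379.6  358.5] grasp [ 335.  -379.6  203.5] z [ 0. -0. -1.] yawx 0.8179 F [ 1.66 -0.27  0.05] op 42.6 q [-0.91  0.34  1.97  0.    0.83 -0.15]
dp [329.6 -80.2  58.5] rot [ 4.000e-04  2.000e-04 -6.231e-01] dist 344.2
```

Request:
{"fn": "drive_tool", "kwargs": {
  "dp": [
    [30,-8,6],
    [60,-15,12],
    [90,-22,18],
    [120,-30,24],
    [150,-38,30],
    [180,-45,36],
    [210,-52,42],
    [236,-58,46]
  ],
  "rot": [
    [0,0,-0.07],
    [0,0,-0.14],
    [0,0,-0.21],
    [0,0,-0.28],
    [0,0,-0.35],
    [0,0,-0.42],
    [0,0,-0.49],
    [0,0,-0.56]
  ]
}}

```text
t: 2.28
eef_pos: [454.8, -167.9, 312.4]
tool_rot: [0.772, 0.636, 0.0, 0.0]
force: [0.5, -0.7, -0.2]
opening: 42.8
```

```bash
python3 - <<'E'
from h import *
st(); plan([501.8,-84.3,145],1.441)
E
```

```text
t 2.28 tcp [ 454.8 -167.9  312.4] grasp [ 454.8 -167.9  157.4] z [ 0.  0. -1.] yawx 1.3785 F [ 0.51 -0.71 -0.18] op 42.8 q [-0.42  0.38  2.06  0.    0.7  -0.22]
dp [91.1 30.1 12.4] rot [ 0.0001 -0.0001 -0.0625] dist 96.7
```

Request:
{"fn": "drive_tool", "kwargs": {
  "dp": [
    [20,7,3],
    [40,13,6],
    [60,20,8],
    [78,26,11],
    [88,29,12],
    [91,30,12],
    [91,30,12]
  ],
  "rot": [
    [0,0,-0.02],
    [0,0,-0.04],
    [0,0,-0.06],
    [0,0,-0.062],
    [0,0,-0.062],
    [0,0,-0.062],
    [0,0,-0.062]
  ]
}}

```text
t: 2.87
eef_pos: [501.5, -86.0, 300.7]
tool_rot: [0.753, 0.659, -0.0, 0.0]
force: [-0.3, -0.6, -0.1]
opening: 42.6
```

```bash
python3 - <<'E'
from h import *
st(); C=cal('wrist'); save('pics/w1.png',snapshot('wrist')); save('pics/t1.png',snapshot('top')); 
print([proj('wrist',p,C).round() for p in ([501.8,-84.3,65],[504.6,-62.5,65],[499,-106,65])])
print(plan([501.8,-84.3,65],1.441))
for d in regions_of('wrist','bail_grip'):
  print(d['p'],d['location'])
for d in regions_of('top','bail_grip'):
  print(d['p'],d['location'])
E
```

```text
t 2.87 tcp [501.5 -86.  300.7] grasp [501.4 -86.  145.7] z [-0. -0. -1.] yawx 1.4377 F [-0.33 -0.64 -0.14] op 42.6 q [-0.23  0.43  2.02 -0.    0.7  -0.1 ]
[array([280., 222.]), array([280., 189.]), array([280., 252.])]
dp [ 2.6  0.4 80.8] rot [-0.      0.0001 -0.0045] dist 80.9
(array([ 2.60297554,  0.44284753, 80.82935787]), array([-4.61309788e-05,  1.27942719e-04, -4.46548156e-03]))
0.81 [289.2, 195.0]
```

View pics/w1.png

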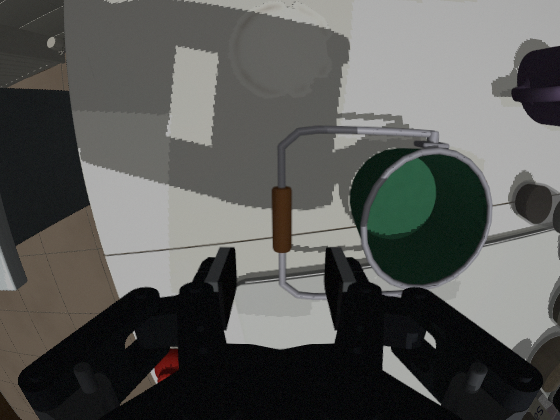

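The wrist picture shows the wooden grip upright at (282, 220), spanning rows 188–252, against a prediction of (280, 222). It lies square between the open fingers, so I'm descending.

Request:
{"fn": "drive_tool", "kwargs": {
  "dp": [
    [1,0.5,8],
    [2,1,22],
    [2.5,1,38],
    [2.5,1,54],
    [2.5,1,68],
    [2.5,1,77],
    [2.5,1,80],
    [2.5,1,80]
  ],
  "rot": [
    [0,0,0],
    [0,0,0],
    [0,0,0],
    [0,0,0],
    [0,0,0],
    [0,0,0],
    [0,0,0],
    [0,0,0]
  ]
}}

```text
t: 3.73
eef_pos: [502.3, -84.1, 220.0]
tool_rot: [0.753, 0.658, -0.0, -0.001]
force: [-0.2, -0.9, -0.3]
opening: 42.9
```

```bash
python3 - <<'E'
from h import *
st(); save('pics/w2.png',snapshot('wrist'))
E
```

```text
t 3.73 tcp [502.3 -84.1 220. ] grasp [502.1 -84.1  65. ] z [-0.001  0.    -1.   ] yawx 1.4363 F [-0.17 -0.93 -0.3 ] op 42.9 q [-0.23  0.56  2.07  0.    0.51 -0.09]
```

View pics/w2.png

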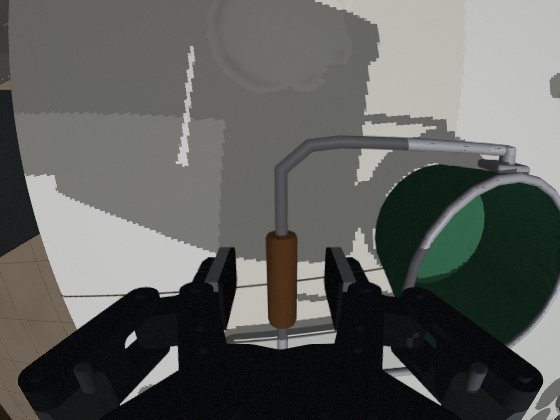

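The grip sits centred between the pads at (282, 280). Closing.

Request:
{"fn": "drive_tool", "kwargs": {
  "dp": [
    [0,0,0],
    [0,0,0],
    [0,0,0],
    [0,0,0],
    [0,0,0],
    [0,0,0],
    [0,0,0],
    [0,0,0]
  ],
  "rot": [
    [0,0,0],
    [0,0,0],
    [0,0,0],
    [0,0,0],
    [0,0,0],
    [0,0,0],
    [0,0,0],
    [0,0,0]
  ],
  "fingers": -1
}}

```text
t: 4.45
eef_pos: [502.5, -83.9, 220.8]
tool_rot: [0.753, 0.658, -0.0, -0.0]
force: [-2.2, -0.4, 4.0]
opening: 11.1
```

```bash
python3 - <<'E'
from h import *
st(); save('pics/w3.png',snapshot('wrist'))
E
```

```text
t 4.45 tcp [502.5 -83.9 220.8] grasp [502.5 -83.9  65.8] z [-0.  0. -1.] yawx 1.4368 F [-2.24 -0.35  3.99] op 11.1 q [-0.22  0.56  2.07 -0.    0.51 -0.09]
```

View pics/w3.png

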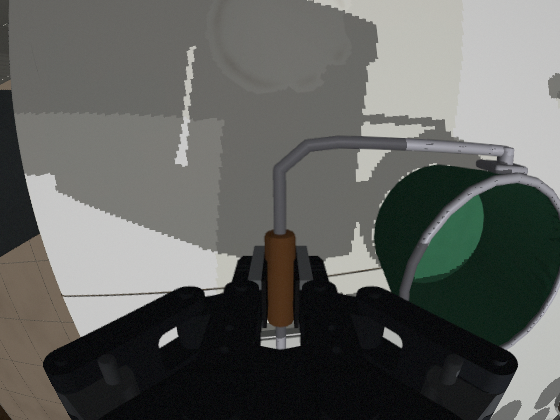

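Request:
{"fn": "drive_tool", "kwargs": {
  "dp": [
    [0,0,-8],
    [0,1.4,-20],
    [0,4.2,-32],
    [0,8.4,-43.3],
    [0,14,-54],
    [0,20.6,-64],
    [0,28.5,-73],
    [0,36,-80]
  ],
  "rot": [
    [0,0,0],
    [0,0,0],
    [0,0,0],
    [0,0,0],
    [0,0,0],
    [0,0,0],
    [0,0,0],
    [0,0,0]
  ]
}}

```text
t: 5.17
eef_pos: [538.8, -88.7, 302.0]
tool_rot: [0.753, 0.658, 0.0, 0.0]
force: [0.1, 0.3, -0.6]
opening: 11.3
```

```bash
python3 - <<'E'
from h import *
st(); save('pics/t4.png',snapshot('top')[140:260,170:340].repeat(4,0).repeat(4,1))
E
```

```text
t 5.17 tcp [538.8 -88.7 302. ] grasp [538.9 -88.7 147. ] z [ 0.001 -0.    -1.   ] yawx 1.4368 F [ 0.15  0.34 -0.63] op 11.3 q [-0.22  0.47  1.93  0.    0.74 -0.08]
```

View pics/t4.png

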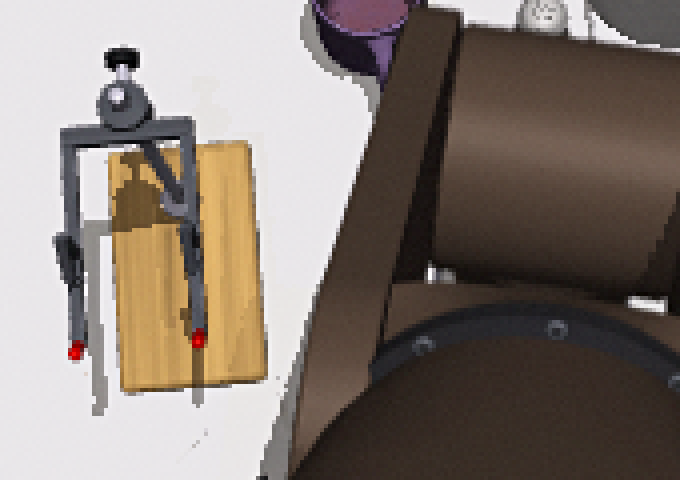

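Request:
{"fn": "drive_tool", "kwargs": {
  "dp": [
    [0,9.7,-7],
    [0,20,-12.6],
    [0,31,-17],
    [0,42,-20],
    [0,52,-21.5],
    [0,59,-22],
    [0,63.5,-22.2],
    [0,64,-22.2]
  ],
  "rot": [
    [0,0,0],
    [0,0,0],
    [0,0,0],
    [0,0,0],
    [0,0,0],
    [0,0,0],
    [0,0,0],
    [0,0,0]
  ]
}}

```text
t: 5.88
eef_pos: [603.8, -97.2, 325.1]
tool_rot: [0.753, 0.658, 0.002, 0.002]
force: [0.3, 5.6, 25.9]
opening: 10.9
```

```bash
python3 - <<'E'
from h import *
st(); save('pics/w5.png',snapshot('wrist')); s=snapshot('scene')[130:280,210:370]; save('pics/s5.png',cv2.resize(np.clip(s*1.4,0,255).astype(np.uint8),None,fx=3.7,fy=3.7,interpolation=cv2.INTER_CUBIC))
E
```

```text
t 5.88 tcp [603.8 -97.2 325.1] grasp [604.5 -97.3 170.1] z [ 0.005 -0.    -1.   ] yawx 1.4367 F [ 0.32  5.56 25.94] op 10.9 q [-0.21  0.51  1.77  0.    0.86 -0.08]
```

View pics/w5.png

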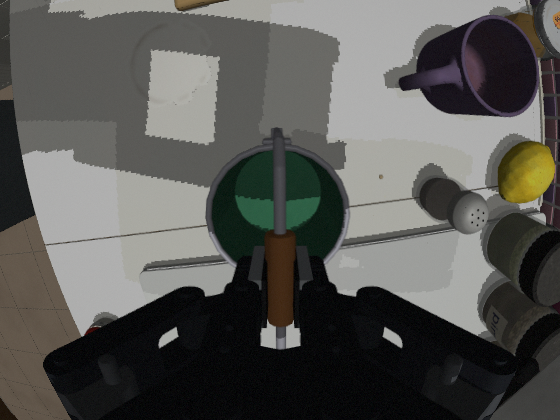

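View pics/s5.png

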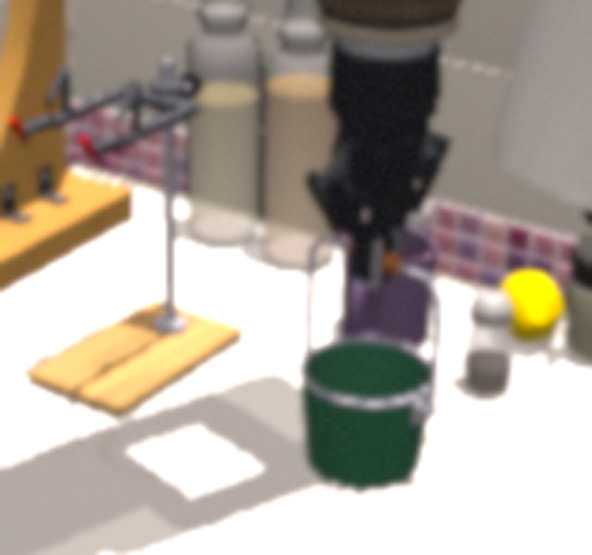

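The bail is upright, edge-on at column 280 in the wrist view, and the pail still stands, though the tool presses down on it with 26 N. I'll ease that off with a small rise.

Request:
{"fn": "drive_tool", "kwargs": {
  "dp": [
    [0,0,-1],
    [0,0,-1.5],
    [0,0,-2],
    [0,0,-2]
  ],
  "rot": [
    [0,0,0],
    [0,0,0],
    [0,0,0],
    [0,0,0]
  ]
}}

```text
t: 6.32
eef_pos: [602.0, -97.1, 325.4]
tool_rot: [0.753, 0.658, 0.0, 0.0]
force: [1.1, 2.8, 9.6]
opening: 11.0
```

Request:
{"fn": "drive_tool", "kwargs": {
  "dp": [
    [0,0,-1],
    [0,0,-2],
    [0,0,-4],
    [0,0,-7],
    [0,0,-11],
    [0,0,-15],
    [0,0,-18],
    [0,0,-20]
  ],
  "rot": [
    [0,0,0],
    [0,0,0],
    [0,0,0],
    [0,0,0],
    [0,0,0],
    [0,0,0],
    [0,0,0],
    [0,0,0]
  ]
}}

```text
t: 6.98
eef_pos: [601.8, -97.3, 345.5]
tool_rot: [0.753, 0.658, 0.0, 0.0]
force: [-0.3, -1.2, -4.9]
opening: 10.7
```

```bash
python3 - <<'E'
from h import *
st(); save('pics/w6.png',snapshot('wrist')); s=snapshot('scene')[130:280,210:370]; save('pics/s6.png',cv2.resize(np.clip(s*1.4,0,255).astype(np.uint8),None,fx=3.7,fy=3.7,interpolation=cv2.INTER_CUBIC))
E
```

```text
t 6.98 tcp [601.8 -97.3 345.5] grasp [601.9 -97.3 190.5] z [ 0.001 -0.    -1.   ] yawx 1.4368 F [-0.3  -1.18 -4.93] op 10.7 q [-0.21  0.49  1.75  0.    0.9  -0.08]
```

View pics/s6.png

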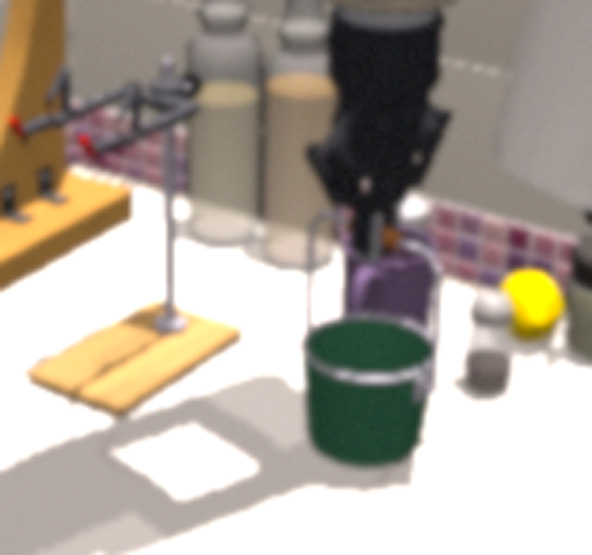

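View pics/w6.png

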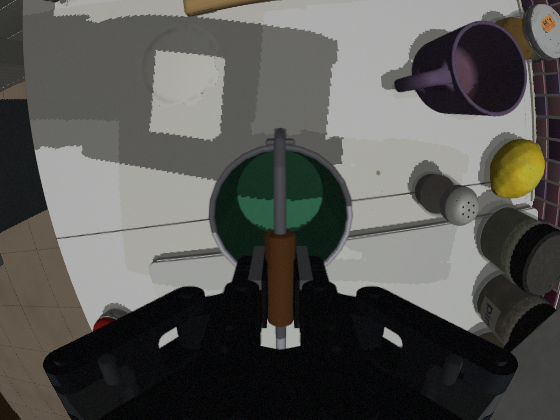

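```bash
python3 - <<'E'
from h import *
plan([450,20,255],1.55)
E
```

```text
dp [  95.9 -166.1  -64.7] rot [ 8.000e-04  1.000e-04 -1.132e-01] dist 202.5
```

Request:
{"fn": "drive_tool", "kwargs": {
  "dp": [
    [1,-2,-3],
    [4,-6,-8],
    [8,-13,-15],
    [14,-24,-23],
    [21,-37,-31],
    [29,-51,-39],
    [37,-65,-47],
    [45,-79,-54]
  ],
  "rot": [
    [0,0,0],
    [0,0,0],
    [0,0,-0.01],
    [0,0,-0.02],
    [0,0,-0.03],
    [0,0,-0.04],
    [0,0,-0.05],
    [0,0,-0.06]
  ]
}}

```text
t: 7.75
eef_pos: [527.9, -41.1, 400.1]
tool_rot: [0.732, 0.681, 0.0, 0.0]
force: [0.1, 0.0, -4.4]
opening: 11.2
```

Request:
{"fn": "drive_tool", "kwargs": {
  "dp": [
    [8,-14,-4],
    [16,-28,-7],
    [24,-42,-9],
    [32,-56,-11],
    [39,-68,-11],
    [45,-78,-11],
    [49,-84,-11],
    [51,-87,-11]
  ],
  "rot": [
    [0,0,-0.01],
    [0,0,-0.02],
    [0,0,-0.03],
    [0,0,-0.04],
    [0,0,-0.05],
    [0,0,-0.053],
    [0,0,-0.053],
    [0,0,-0.053]
  ]
}}

```text
t: 8.42
eef_pos: [445.5, 15.9, 410.1]
tool_rot: [0.714, 0.7, 0.0, -0.0]
force: [-0.7, -1.0, -5.8]
opening: 11.0
```

```bash
python3 - <<'E'
from h import *
st(); plan([450,132,255],1.601)
save('pics/w7.png',snapshot('wrist')); save('pics/s7.png',snapshot('scene'))
E
```

```text
t 8.42 tcp [445.5  15.9 410.1] grasp [445.5  15.9 255.1] z [ 0.  0. -1.] yawx 1.5503 F [-0.67 -0.99 -5.79] op 11.0 q [-0.03  0.19  2.04  0.    0.92 -0.01]
dp [1.162e+02 2.100e+00 1.000e-01] rot [ 0.     -0.0001 -0.0507] dist 116.2
```

View pics/w7.png

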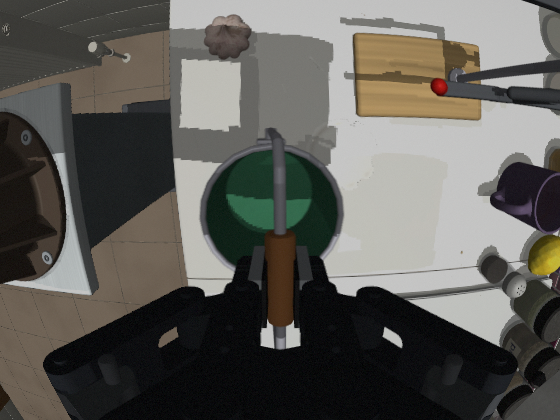

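View pics/s7.png

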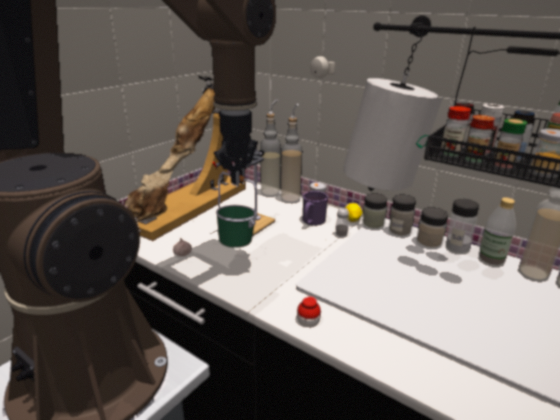

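The pail hangs upright from the bail. The right-hand red tip shows at (439, 87) in the wrist view. On to the point in front of the fork.

Request:
{"fn": "drive_tool", "kwargs": {
  "dp": [
    [2,0,0],
    [7,0,0],
    [15,0,0],
    [26,0.5,0],
    [38,1,0],
    [50,1,0],
    [62,1,0],
    [74,1.5,0]
  ],
  "rot": [
    [0,0,0],
    [0,0,0],
    [0,0,-0.01],
    [0,0,-0.02],
    [0,0,-0.03],
    [0,0,-0.04],
    [0,0,-0.05],
    [0,0,-0.05]
  ]
}}

```text
t: 9.18
eef_pos: [449.6, 90.6, 409.8]
tool_rot: [0.696, 0.718, -0.0, -0.0]
force: [-0.0, -0.5, -3.8]
opening: 10.9
```

Request:
{"fn": "drive_tool", "kwargs": {
  "dp": [
    [11,0,0],
    [21,0,0],
    [29,0,0],
    [35,0,0],
    [39,0,0],
    [41,0,0],
    [41.5,0,0],
    [41.5,0,0]
  ],
  "rot": [
    [0,0,0],
    [0,0,0],
    [0,0,0],
    [0,0,0],
    [0,0,0],
    [0,0,0],
    [0,0,0],
    [0,0,0]
  ]
}}

```text
t: 9.85
eef_pos: [448.4, 130.5, 409.9]
tool_rot: [0.697, 0.717, -0.0, 0.0]
force: [-0.4, -0.1, -3.4]
opening: 10.6
```

```bash
python3 - <<'E'
from h import *
st(); print(repr(cal('wrist')))
save('pics/w8.png',snapshot('wrist')); s=snapshot('top')[120:270,140:290]; save('pics/t8.png',cv2.resize(np.clip(s*1.4,0,255).astype(np.uint8),None,fx=4,fy=4,interpolation=cv2.INTER_CUBIC))
for P in ([523,168,225],[523.7,100.6,225]): print(proj('wrist',P))
E
```

```text
t 9.85 tcp [448.4 130.5 409.9] grasp [448.4 130.5 254.9] z [ 0. -0. -1.] yawx 1.5998 F [-0.4  -0.14 -3.44] op 10.6 q [ 0.22  0.22  1.99 -0.    0.93  0.19]
(np.float64(325.19226210127806), 280.0192390103292, 206.7768906349305, array([[ 9.99559364e-01,  2.96795138e-02,  4.52506703e-04],
       [ 2.84560413e-02, -9.62469643e-01,  2.69893386e-01],
       [ 8.44582846e-03, -2.69761585e-01, -9.62890106e-01]]), array([-452.29160848,   77.1823242 ,  414.13344892]))
[426.23026532 189.17216025]
[407.17647694 302.21549303]
```

View pics/w8.png

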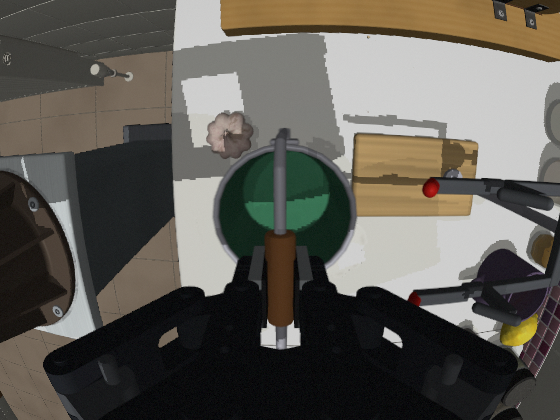

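View pics/t8.png

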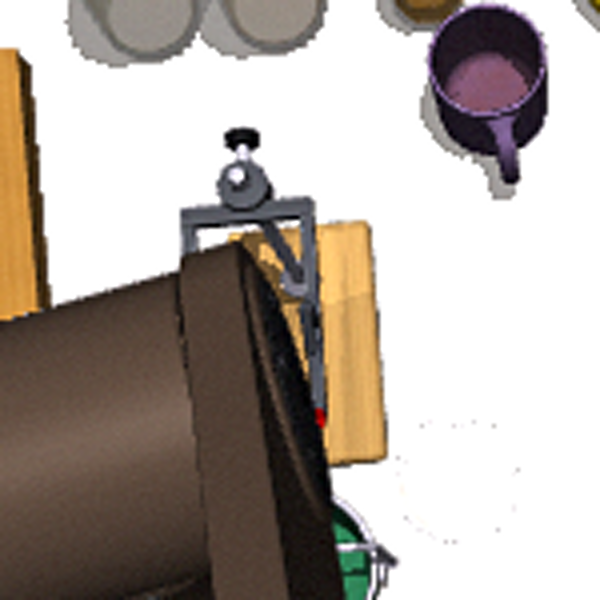

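```bash
python3 - <<'E'
from h import *
T=lambda x,y:(170+x/4.5,140+y/4.5)
S=lambda x,y:(210+x/4,130+y/4)
cw=cal('wrist')
for n,a,b,w in (('L',(86,396),(19,137),(430.5,188)),('R',(223,381),(94,157),(415,299.5))):
    rs=[ray('top',T(*a)),ray('scene',S(*b)),ray('wrist',w,cw)]
    for sel in ([0,1,2],[0,2],[1,2]):
        P=tri([rs[i] for i in sel]); print(n,sel,P.round(1),[np.linalg.norm(np.cross(P-rs[i][0],rs[i][1])).round(1) for i in sel])
for h in (205,215,225,235): 
  a,b=onz('wrist',(430.5,188),h,cw),onz('wrist',(415,299.5),h,cw); print(h,a.round(1),b.round(1),np.linalg.norm(a-b).round(1))
# post top/board in wrist
print('post base',onz('wrist',(453,173),0,cw).round(1))
E
python3 -c "
import cv2,numpy as np
im=cv2.imread('pics/w8.png')[100:340,380:560]; cv2.imwrite('pics/w8z.png',cv2.resize(np.clip(im*2.0,0,255).astype(np.uint8),None,fx=2.5,fy=2.5,interpolation=cv2.INTER_CUBIC))"
```

```text
L [0, 1, 2] [522.5 168.9 228.8] [np.float64(1.3), np.float64(0.6), np.float64(1.1)]
L [0, 2] [521.9 169.1 229.9] [np.float64(1.1), np.float64(1.1)]
L [1, 2] [523.8 169.4 228.3] [np.float64(0.1), np.float64(0.1)]
R [0, 1, 2] [525.7 102.5 228.1] [np.float64(2.3), np.float64(0.8), np.float64(2.0)]
R [0, 2] [526.3 102.  225.5] [np.float64(1.9), np.float64(1.9)]
R [1, 2] [527.1 103.9 228.1] [np.float64(0.3), np.float64(0.3)]
205 [535.8 164.8 205. ] [539.2  89.5 205. ] 75.3
215 [530.6 166.7 215. ] [533.8  95.9 215. ] 70.9
225 [525.5 168.7 225. ] [528.5 102.2 225. ] 66.6
235 [520.3 170.7 235. ] [523.1 108.5 235. ] 62.2
post base [673.  145.5   0. ]
```

View pics/w8z.png

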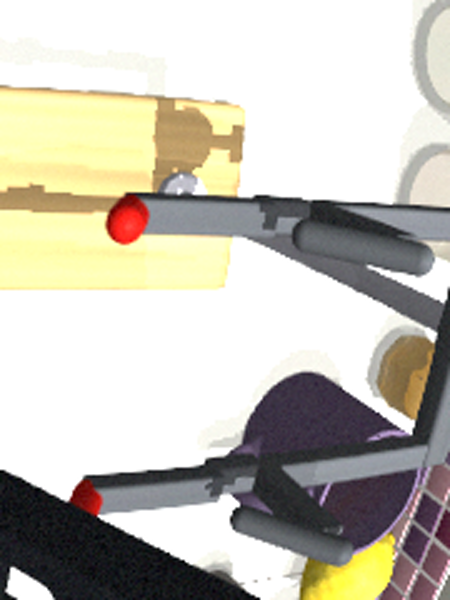

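```bash
python3 - <<'E'
from h import *
st();plan([549,136.4,255],1.604)
E
```

```text
t 9.95 tcp [448.3 130.3 409.9] grasp [448.3 130.3 254.9] z [-0. -0. -1.] yawx 1.5995 F [-1.17 -0.25 -5.19] op 11.1 q [ 0.22  0.22  1.99 -0.    0.93  0.19]
dp [ 3.200e+00  1.008e+02 -1.000e-01] rot [-0.0001  0.0001 -0.0045] dist 100.9
```

Request:
{"fn": "drive_tool", "kwargs": {
  "dp": [
    [0,1,0],
    [0,4,0],
    [0.5,10,0],
    [1,18,0],
    [1,27,0],
    [1,36,0],
    [1.5,45,0],
    [2,54,0]
  ],
  "rot": [
    [0,0,0],
    [0,0,0],
    [0,0,0],
    [0,0,-0.005],
    [0,0,-0.005],
    [0,0,-0.005],
    [0,0,-0.005],
    [0,0,-0.005]
  ]
}}

```text
t: 10.62
eef_pos: [503.5, 134.2, 409.8]
tool_rot: [0.695, 0.719, 0.0, 0.0]
force: [-0.3, 0.4, -4.0]
opening: 11.1
```

Request:
{"fn": "drive_tool", "kwargs": {
  "dp": [
    [0.5,9,0],
    [0.5,18,0],
    [0.5,27,0],
    [1,35,0],
    [1,41,0],
    [1,45,0],
    [1,47,0],
    [1,47,0]
  ],
  "rot": [
    [0,0,0],
    [0,0,0],
    [0,0,0],
    [0,0,0],
    [0,0,0],
    [0,0,0],
    [0,0,0],
    [0,0,0]
  ]
}}

```text
t: 11.28
eef_pos: [549.5, 136.8, 409.8]
tool_rot: [0.695, 0.719, 0.0, 0.0]
force: [-0.2, 0.1, -4.8]
opening: 11.0
```

```bash
python3 - <<'E'
from h import *
st(); 
save('pics/w9.png',snapshot('wrist')); st(); snapshot('top'); st(); s=snapshot('scene')[100:250,180:380]; save('pics/s9.png',cv2.resize(np.clip(s*1.4,0,255).astype(np.uint8),None,fx=4,fy=4,interpolation=cv2.INTER_CUBIC)); st()
E
```

```text
t 11.28 tcp [549.5 136.8 409.8] grasp [549.5 136.8 254.8] z [ 0.  0. -1.] yawx 1.6048 F [-0.21  0.09 -4.81] op 11.0 q [0.19 0.36 1.79 0.   1.   0.16]
t 11.33 tcp [549.2 136.8 409.9] grasp [549.1 136.7 254.9] z [-0. -0. -1.] yawx 1.6048 F [ 0.21  0.17 -4.94] op 11.1 q [ 0.19  0.36  1.79 -0.    1.    0.16]
t 11.38 tcp [549.  136.8 409.9] grasp [548.9 136.8 254.9] z [-0. -0. -1.] yawx 1.6048 F [ 0.5  -0.5  -4.64] op 10.3 q [0.19 0.36 1.79 0.   1.   0.16]
t 11.43 tcp [548.9 136.8 409.9] grasp [548.9 136.8 254.9] z [-0. -0. -1.] yawx 1.6049 F [-0.04 -0.4  -4.28] op 11.1 q [ 0.19  0.36  1.79 -0.    1.    0.16]
```

View pics/w9.png

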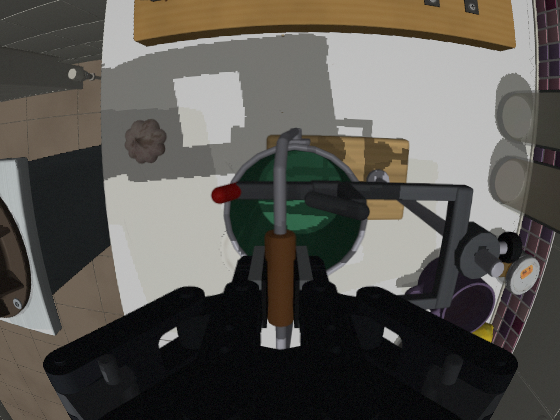

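View pics/s9.png

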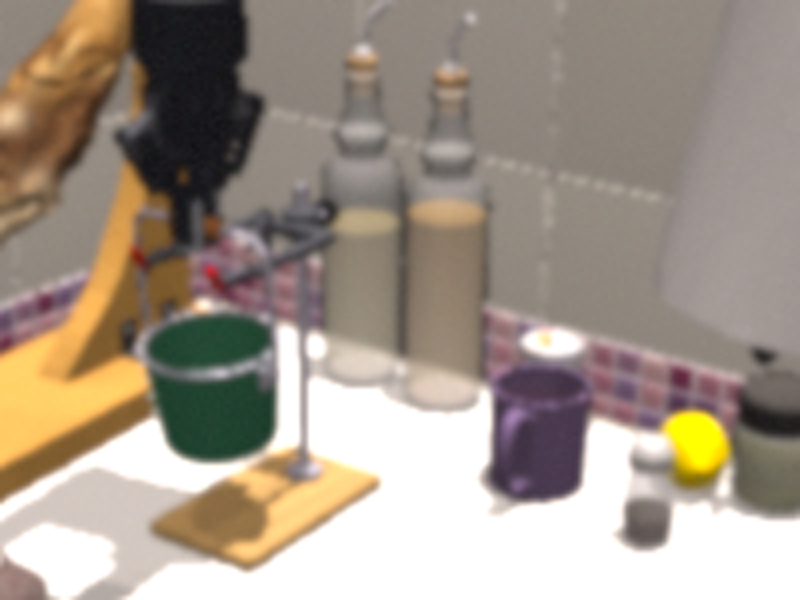

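The left prong's red tip is at about (222, 193), the wire crosses that prong at (281, 190), and the lip starts at about (308, 195). Next I compute how these lie along x.

```bash
python3 - <<'E'
from h import *
for z in (220,226,230):
  print(z,'tip end',onz('wrist',(211,195),z).round(1),'red/grey',onz('wrist',(240,191),z).round(1),'lip front',onz('wrist',(308,198),z).round(1),'lip back',onz('wrist',(366,211),z+15).round(1))
print('wire',onz('wrist',(281,185),255).round(1))
E
```

```text
220 tip end [512.9 166.4 220. ] red/grey [527.9 168.9 220. ] lip front [562.1 166.5 220. ] lip back [588.5 164.9 235. ]
226 tip end [514.2 167.9 226. ] red/grey [528.6 170.3 226. ] lip front [561.5 168.  226. ] lip back [586.7 166.7 241. ]
230 tip end [515.1 168.9 230. ] red/grey [529.  171.2 230. ] lip front [561.1 168.9 230. ] lip back [585.6 167.8 245. ]
wire [547.9 180.  255. ]
```

Request:
{"fn": "drive_tool", "kwargs": {
  "dp": [
    [0,0,1],
    [0,0,4],
    [0,0,8],
    [0,0,12],
    [0,0,15],
    [0,0,17],
    [0,0,18],
    [0,0,18]
  ],
  "rot": [
    [0,0,0],
    [0,0,0],
    [0,0,0],
    [0,0,0],
    [0,0,0],
    [0,0,0],
    [0,0,0],
    [0,0,0]
  ]
}}

```text
t: 12.1
eef_pos: [549.2, 136.8, 391.6]
tool_rot: [0.695, 0.719, -0.0, -0.0]
force: [0.4, 0.6, -4.9]
opening: 11.1
```

Request:
{"fn": "drive_tool", "kwargs": {
  "dp": [
    [0,0,1],
    [0,0,2],
    [0,0,3],
    [0,0,3]
  ],
  "rot": [
    [0,0,0],
    [0,0,0],
    [0,0,0],
    [0,0,0]
  ]
}}

```text
t: 12.43
eef_pos: [549.1, 136.8, 388.7]
tool_rot: [0.695, 0.719, -0.0, -0.0]
force: [0.4, -0.0, -4.3]
opening: 10.9
```

Request:
{"fn": "drive_tool", "kwargs": {
  "dp": [
    [0,0,0.8],
    [0,0,1.6],
    [0,0,2],
    [0,0,2]
  ],
  "rot": [
    [0,0,0],
    [0,0,0],
    [0,0,0],
    [0,0,0]
  ]
}}

```text
t: 12.77
eef_pos: [549.2, 136.8, 386.8]
tool_rot: [0.695, 0.719, -0.0, -0.0]
force: [0.6, 0.5, -4.8]
opening: 10.9
```

Request:
{"fn": "drive_tool", "kwargs": {
  "dp": [
    [0,0,0.8],
    [0,0,1.6],
    [0,0,2],
    [0,0,2]
  ],
  "rot": [
    [0,0,0],
    [0,0,0],
    [0,0,0],
    [0,0,0]
  ]
}}

```text
t: 13.1
eef_pos: [549.2, 136.8, 384.9]
tool_rot: [0.695, 0.719, 0.0, 0.0]
force: [-0.0, 0.1, -1.6]
opening: 10.9
```

Request:
{"fn": "drive_tool", "kwargs": {
  "dp": [
    [0,0,0.3],
    [0,0,0.3],
    [0,0,0.3]
  ],
  "rot": [
    [0,0,0],
    [0,0,0],
    [0,0,0]
  ]
}}

```text
t: 13.35
eef_pos: [549.2, 136.8, 384.7]
tool_rot: [0.695, 0.719, 0.0, 0.0]
force: [1.3, 0.2, -2.1]
opening: 10.9
```

```bash
python3 - <<'E'
from h import *
st(); 
save('pics/w10.png',snapshot('wrist')); st(); s=snapshot('scene')[120:240,190:290]; st(); save('pics/s10.png',cv2.resize(np.clip(s*1.4,0,255).astype(np.uint8),None,fx=5,fy=5,interpolation=cv2.INTER_CUBIC)); st()
E
```

```text
t 13.35 tcp [549.2 136.8 384.7] grasp [549.3 136.8 229.7] z [ 0.  0. -1.] yawx 1.6048 F [ 1.34  0.23 -2.14] op 10.9 q [0.19 0.39 1.81 0.   0.94 0.16]
t 13.4 tcp [549.2 136.8 384.7] grasp [549.3 136.8 229.7] z [ 0.  0. -1.] yawx 1.6048 F [-0.4  -0.7  -2.41] op 10.7 q [ 0.19  0.39  1.81 -0.    0.94  0.16]
t 13.45 tcp [549.2 136.8 384.7] grasp [549.2 136.8 229.7] z [ 0.  0. -1.] yawx 1.6048 F [-0.02  0.24 -2.02] op 10.8 q [0.19 0.39 1.81 0.   0.94 0.16]
t 13.45 tcp [549.2 136.8 384.7] grasp [549.2 136.8 229.7] z [ 0.  0. -1.] yawx 1.6048 F [-0.02  0.24 -2.02] op 10.8 q [0.19 0.39 1.81 0.   0.94 0.16]
```

View pics/w10.png

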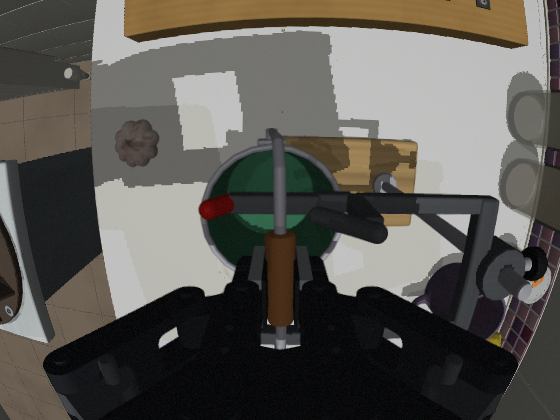

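View pics/s10.png

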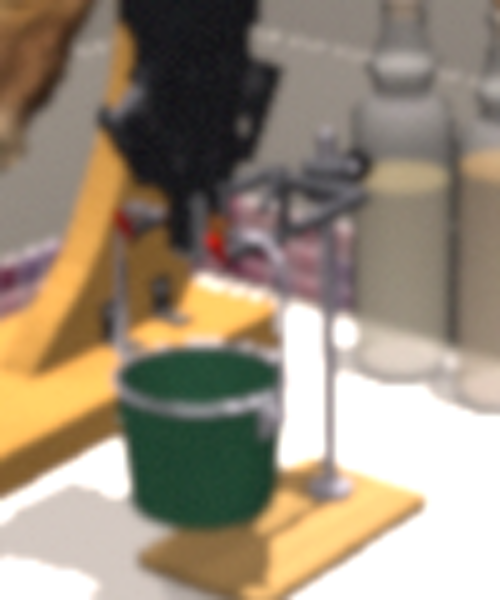

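The force has dropped from −4.8 to −2.1 N, so the wire has touched with the grasp point near z = 230. It sits between the tip at (217, 207) and the lip at (312, 215). Settling a little more.

Request:
{"fn": "drive_tool", "kwargs": {
  "dp": [
    [0,0,0.3],
    [0,0,0.6],
    [0,0,0.6]
  ],
  "rot": [
    [0,0,0],
    [0,0,0],
    [0,0,0]
  ]
}}

```text
t: 13.7
eef_pos: [549.1, 136.8, 384.0]
tool_rot: [0.695, 0.719, -0.0, -0.0]
force: [-1.2, 0.3, -0.4]
opening: 11.1
```

Request:
{"fn": "drive_tool", "kwargs": {
  "dp": [
    [0,0,0.3],
    [0,0,0.6],
    [0,0,0.6]
  ],
  "rot": [
    [0,0,0],
    [0,0,0],
    [0,0,0]
  ]
}}

```text
t: 13.95
eef_pos: [549.2, 136.8, 383.4]
tool_rot: [0.695, 0.719, 0.0, 0.0]
force: [0.0, 0.5, -0.4]
opening: 10.9
```

```bash
python3 - <<'E'
from h import *
st(); print(get_obs()['ft_torque']); 
E
```

```text
t 13.95 tcp [549.2 136.8 383.4] grasp [549.2 136.8 228.4] z [ 0.  0. -1.] yawx 1.6048 F [ 0.03  0.46 -0.36] op 10.9 q [ 0.19  0.39  1.82 -0.    0.94  0.16]
[-0.00657118  0.08613085 -0.03377794]
```

Request:
{"fn": "drive_tool", "kwargs": {
  "dp": [
    [0,0,0.4],
    [0,0,0.4],
    [0,0,0.4]
  ],
  "rot": [
    [0,0,0],
    [0,0,0],
    [0,0,0]
  ]
}}

```text
t: 14.2
eef_pos: [549.2, 136.8, 383.0]
tool_rot: [0.695, 0.719, 0.0, 0.0]
force: [-1.1, -0.5, 0.6]
opening: 10.8
```

Request:
{"fn": "drive_tool", "kwargs": {
  "dp": [
    [0,0.5,0],
    [0,1.5,0],
    [0,3,0],
    [0,4.5,0],
    [0,6,0],
    [0,7.5,0],
    [0,8,0],
    [0,8,0]
  ],
  "rot": [
    [0,0,0],
    [0,0,0],
    [0,0,0],
    [0,0,0],
    [0,0,0],
    [0,0,0],
    [0,0,0],
    [0,0,0]
  ]
}}

```text
t: 14.87
eef_pos: [557.1, 137.0, 382.9]
tool_rot: [0.695, 0.719, -0.0, -0.0]
force: [-5.0, -0.6, 2.3]
opening: 11.1
```

```bash
python3 - <<'E'
from h import *
st(); print(get_obs()['ft_torque']); save('pics/w11.png',snapshot('wrist'))
E
```

```text
t 14.87 tcp [557.1 137.  382.9] grasp [557.  137.  227.9] z [-0.001 -0.    -1.   ] yawx 1.6048 F [-4.97 -0.64  2.32] op 11.1 q [0.19 0.4  1.8  0.   0.95 0.15]
[-0.03959751  0.78817871 -0.00492211]
```

View pics/w11.png

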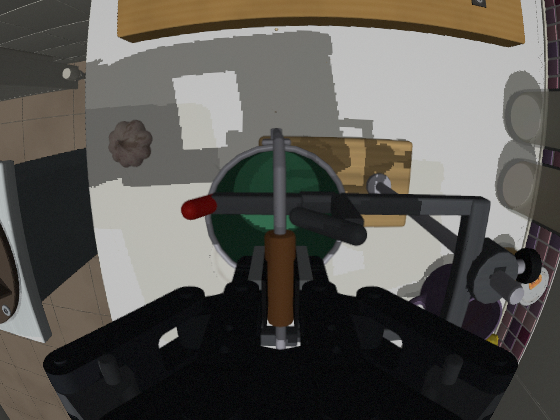

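```bash
python3 - <<'E'
from h import *
st()
for z in (226,232,238,242): print(z,'lip front',onz('wrist',(290,213),z).round(1),'tip end',onz('wrist',(182,209),z).round(1),'wire',onz('wrist',(279,205),z).round(1))
E
python3 -c "
import cv2,numpy as np
im=cv2.imread('pics/w11.png')[120:260,170:400]; cv2.imwrite('pics/w11z.png',cv2.resize(np.clip(im*2.0,0,255).astype(np.uint8),None,fx=3.4,fy=3.4,interpolation=cv2.INTER_CUBIC))"
```

```text
t 14.92 tcp [557.1 137.  382.9] grasp [557.  137.  227.9] z [-0.001 -0.    -1.   ] yawx 1.6048 F [-5.23 -0.14  1.56] op 11.1 q [0.19 0.4  1.8  0.   0.95 0.15]
226 lip front [560.  168.5 226. ] tip end [515.5 168.5 226. ] wire [555.5 171.6 226. ]
232 lip front [559.8 170.3 232. ] tip end [517.4 170.3 232. ] wire [555.5 173.3 232. ]
238 lip front [559.5 172.  238. ] tip end [519.3 172.1 238. ] wire [555.4 174.9 238. ]
242 lip front [559.4 173.2 242. ] tip end [520.5 173.3 242. ] wire [555.4 176.  242. ]
```

View pics/w11z.png

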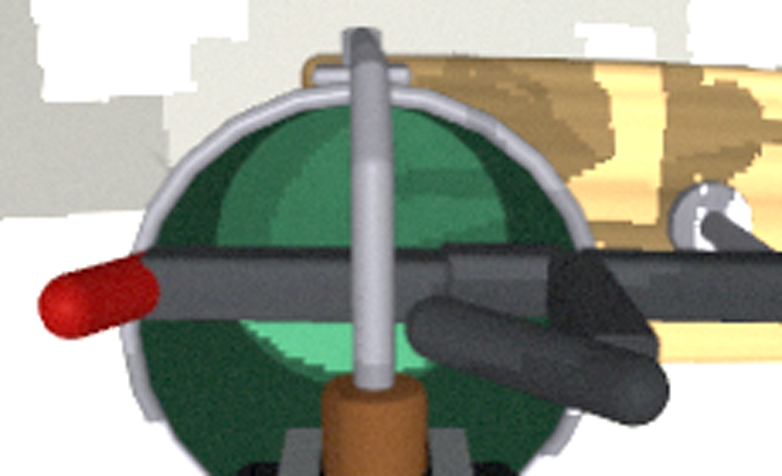

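The wire lies across the landing at about x = 555.5, with a 3 mm gap to the lip. The −5 N along x is therefore friction under load. I'll lighten the load and slide on.

Request:
{"fn": "drive_tool", "kwargs": {
  "dp": [
    [0,0,-0.5],
    [0,0,-1.0],
    [0,0,-1.0],
    [0,0,-1.0]
  ],
  "rot": [
    [0,0,0],
    [0,0,0],
    [0,0,0],
    [0,0,0]
  ]
}}

```text
t: 15.25
eef_pos: [557.2, 137.0, 384.0]
tool_rot: [0.695, 0.719, 0.0, 0.0]
force: [-4.2, -0.2, 0.2]
opening: 10.9
```

Request:
{"fn": "drive_tool", "kwargs": {
  "dp": [
    [0,0.7,0],
    [0,1.5,0],
    [0,2.5,0],
    [0,3.5,0],
    [0,4,0],
    [0,4,0]
  ],
  "rot": [
    [0,0,0],
    [0,0,0],
    [0,0,0],
    [0,0,0],
    [0,0,0],
    [0,0,0]
  ]
}}

```text
t: 15.75
eef_pos: [561.3, 137.2, 384.0]
tool_rot: [0.695, 0.719, 0.0, 0.0]
force: [-2.9, -0.7, 0.1]
opening: 11.1
```

Request:
{"fn": "drive_tool", "kwargs": {
  "dp": [
    [0,0.7,0],
    [0,1.5,0],
    [0,2.5,0],
    [0,3.5,0],
    [0,4,0],
    [0,4,0]
  ],
  "rot": [
    [0,0,0],
    [0,0,0],
    [0,0,0],
    [0,0,0],
    [0,0,0],
    [0,0,0]
  ]
}}

```text
t: 16.25
eef_pos: [565.5, 137.4, 384.1]
tool_rot: [0.695, 0.719, 0.0, 0.0]
force: [-1.7, 1.3, 0.1]
opening: 10.7
```

```bash
python3 - <<'E'
from h import *
st(); 
im=snapshot('wrist')[100:300,150:420]; save('pics/w12.png',cv2.resize(np.clip(im*2.0,0,255).astype(np.uint8),None,fx=2.9,fy=2.9,interpolation=cv2.INTER_CUBIC))
E
```

```text
t 16.25 tcp [565.5 137.4 384.1] grasp [565.6 137.4 229.1] z [ 0.001  0.    -1.   ] yawx 1.6048 F [-1.66  1.28  0.14] op 10.7 q [ 0.19  0.41  1.78 -0.    0.95  0.15]
```

View pics/w12.png

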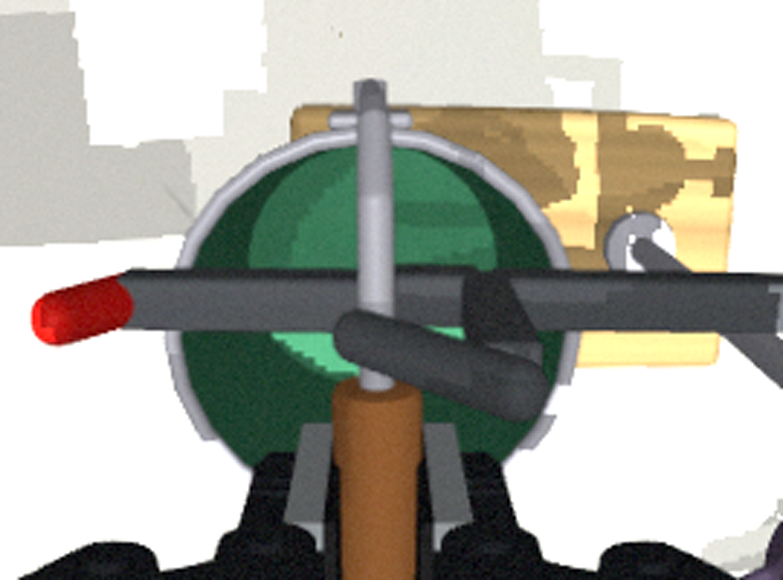

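The wire is now under the lip: the lip overlaps it at (370, 330) in the crop. Sliding on.

Request:
{"fn": "drive_tool", "kwargs": {
  "dp": [
    [0,0.7,0],
    [0,1.5,0],
    [0,2.5,0],
    [0,3.5,0],
    [0,4,0],
    [0,4,0]
  ],
  "rot": [
    [0,0,0],
    [0,0,0],
    [0,0,0],
    [0,0,0],
    [0,0,0],
    [0,0,0]
  ]
}}

```text
t: 16.8
eef_pos: [569.3, 137.4, 383.8]
tool_rot: [0.695, 0.719, -0.0, -0.0]
force: [0.3, 0.1, -5.2]
opening: 11.0
```

Request:
{"fn": "drive_tool", "kwargs": {
  "dp": [
    [0,0.5,0],
    [0,1,0],
    [0,1.5,0],
    [0,2,0],
    [0,2,0]
  ],
  "rot": [
    [0,0,0],
    [0,0,0],
    [0,0,0],
    [0,0,0],
    [0,0,0]
  ]
}}

```text
t: 17.22
eef_pos: [571.3, 137.5, 384.0]
tool_rot: [0.695, 0.719, 0.0, 0.0]
force: [-0.5, -0.6, -4.7]
opening: 11.2
```

Request:
{"fn": "drive_tool", "kwargs": {
  "dp": [
    [0,0.5,0],
    [0,1,0],
    [0,1.5,0],
    [0,2,0],
    [0,2,0]
  ],
  "rot": [
    [0,0,0],
    [0,0,0],
    [0,0,0],
    [0,0,0],
    [0,0,0]
  ]
}}

```text
t: 17.63
eef_pos: [573.3, 137.6, 384.0]
tool_rot: [0.695, 0.719, 0.0, 0.0]
force: [-0.3, -0.0, -4.5]
opening: 11.3
```

Request:
{"fn": "drive_tool", "kwargs": {
  "dp": [
    [0,0.4,0],
    [0,0.8,0],
    [0,1.2,0],
    [0,1.5,0],
    [0,1.5,0]
  ],
  "rot": [
    [0,0,0],
    [0,0,0],
    [0,0,0],
    [0,0,0],
    [0,0,0]
  ]
}}

```text
t: 18.05
eef_pos: [574.6, 137.6, 383.9]
tool_rot: [0.695, 0.719, -0.0, -0.0]
force: [-1.3, -0.2, -4.4]
opening: 11.0
```

Request:
{"fn": "drive_tool", "kwargs": {
  "dp": [
    [0,0.4,0],
    [0,0.7,0],
    [0,0.7,0],
    [0,0.7,0]
  ],
  "rot": [
    [0,0,0],
    [0,0,0],
    [0,0,0],
    [0,0,0]
  ]
}}

```text
t: 18.38
eef_pos: [575.2, 137.6, 383.9]
tool_rot: [0.695, 0.719, -0.0, -0.0]
force: [-2.8, -0.3, -3.8]
opening: 10.7
```

The stop is felt at −2.8 N. I'll ease back slightly and lower the wire into the seats.

Request:
{"fn": "drive_tool", "kwargs": {
  "dp": [
    [0,-0.4,0.5],
    [0,-0.4,1],
    [0,-0.4,1.5],
    [0,-0.4,2],
    [0,-0.4,2.3],
    [0,-0.4,2.3]
  ],
  "rot": [
    [0,0,0],
    [0,0,0],
    [0,0,0],
    [0,0,0],
    [0,0,0],
    [0,0,0]
  ]
}}

```text
t: 18.88
eef_pos: [575.0, 137.7, 381.7]
tool_rot: [0.695, 0.719, -0.0, -0.0]
force: [-2.0, -0.1, -1.5]
opening: 10.9
```

Request:
{"fn": "drive_tool", "kwargs": {
  "dp": [
    [0,0,0.3],
    [0,0,0.6],
    [0,0,0.6]
  ],
  "rot": [
    [0,0,0],
    [0,0,0],
    [0,0,0]
  ]
}}

```text
t: 19.13
eef_pos: [575.0, 137.7, 381.2]
tool_rot: [0.695, 0.719, 0.0, 0.0]
force: [-2.8, -0.8, -0.0]
opening: 11.1
```

Request:
{"fn": "drive_tool", "kwargs": {
  "dp": [
    [0,-0.3,0.2],
    [0,-0.5,0.2],
    [0,-0.5,0.2]
  ],
  "rot": [
    [0,0,0],
    [0,0,0],
    [0,0,0]
  ]
}}

```text
t: 19.38
eef_pos: [574.6, 137.6, 381.0]
tool_rot: [0.695, 0.719, 0.0, 0.0]
force: [-1.4, 0.0, 0.5]
opening: 11.1
```

```bash
python3 - <<'E'
from h import *
st(); 
im=snapshot('wrist')[100:300,150:420]; save('pics/w13.png',cv2.resize(np.clip(im*2.0,0,255).astype(np.uint8),None,fx=2.9,fy=2.9,interpolation=cv2.INTER_CUBIC))
s=snapshot('scene')[120:240,190:310]; st(); save('pics/s13.png',cv2.resize(np.clip(s*1.4,0,255).astype(np.uint8),None,fx=5,fy=5,interpolation=cv2.INTER_CUBIC))
E
```

```text
t 19.38 tcp [574.6 137.6 381. ] grasp [574.7 137.6 226. ] z [ 0.  0. -1.] yawx 1.6048 F [-1.41  0.03  0.51] op 11.1 q [ 0.18  0.42  1.76 -0.    0.96  0.15]
t 19.48 tcp [574.6 137.6 381. ] grasp [574.6 137.6 226. ] z [ 0.  0. -1.] yawx 1.6047 F [-2.02 -0.99 -0.02] op 10.9 q [0.18 0.42 1.76 0.   0.96 0.15]
```

View pics/w13.png

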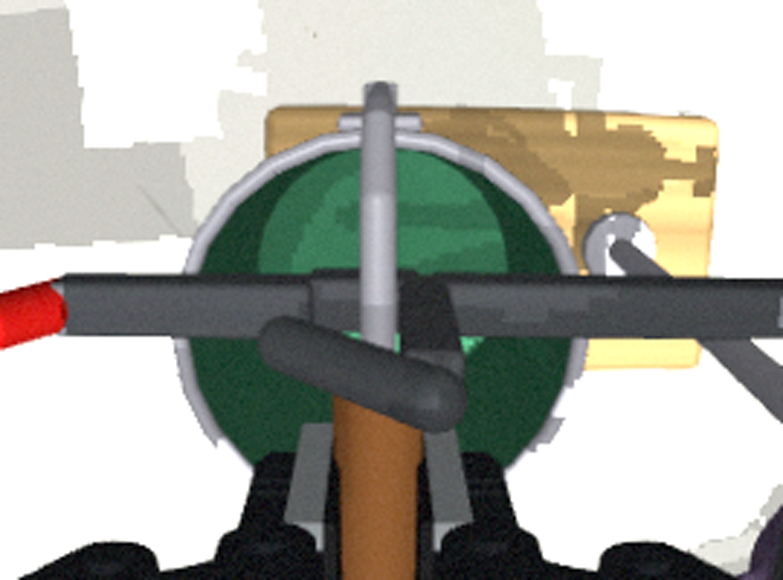

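View pics/s13.png

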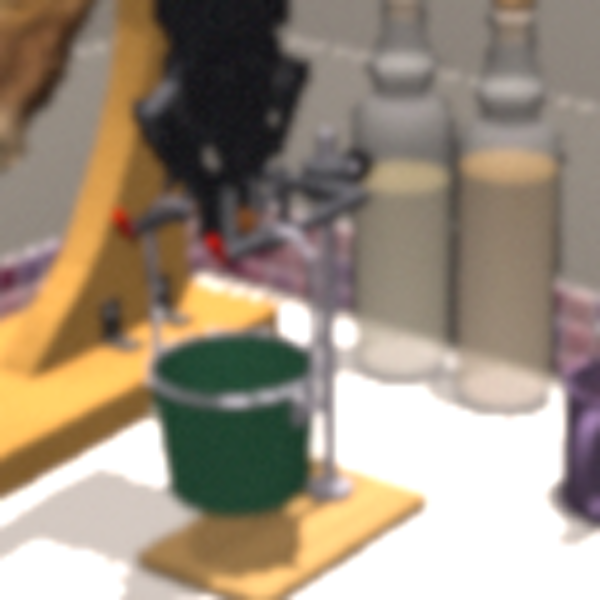

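The wire sits in the seat under the lip, against the stop at (380, 310) in the crop. The prongs carry the weight, with Fz near 0. Releasing.

Request:
{"fn": "drive_tool", "kwargs": {
  "dp": [
    [0,0,0],
    [0,0,0],
    [0,0,0],
    [0,0,0],
    [0,0,0],
    [0,0,0]
  ],
  "rot": [
    [0,0,0],
    [0,0,0],
    [0,0,0],
    [0,0,0],
    [0,0,0],
    [0,0,0]
  ],
  "fingers": -0.2
}}

```text
t: 19.98
eef_pos: [574.5, 137.6, 380.9]
tool_rot: [0.695, 0.719, 0.0, 0.0]
force: [0.6, 0.0, -0.0]
opening: 34.1
```

```bash
python3 - <<'E'
from h import *
st(); 
im=snapshot('wrist'); save('pics/w14.png',im)
E
```

```text
t 19.98 tcp [574.5 137.6 380.9] grasp [574.5 137.6 225.9] z [ 0.  0. -1.] yawx 1.6048 F [ 0.62  0.02 -0.01] op 34.1 q [0.18 0.42 1.76 0.   0.96 0.15]
```

View pics/w14.png

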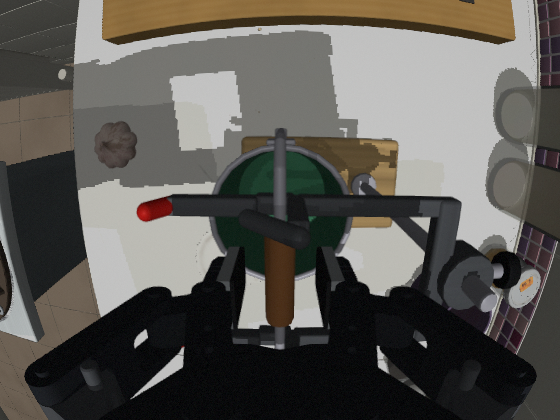

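Both pads stand clear of the grip and the force is zero. Withdrawing straight up.

Request:
{"fn": "drive_tool", "kwargs": {
  "dp": [
    [0,0,-2],
    [0,0,-6],
    [0,0,-12],
    [0,0,-20],
    [0,0,-30],
    [0,0,-42],
    [0,0,-55],
    [0,0,-65]
  ],
  "rot": [
    [0,0,0],
    [0,0,0],
    [0,0,0],
    [0,0,0],
    [0,0,0],
    [0,0,0],
    [0,0,0],
    [0,0,0]
  ]
}}

```text
t: 20.7
eef_pos: [574.6, 137.7, 447.9]
tool_rot: [0.695, 0.719, 0.001, 0.0]
force: [-0.1, 0.4, 0.5]
opening: 34.0
```

Request:
{"fn": "drive_tool", "kwargs": {
  "dp": [
    [0,-5,-10],
    [0,-15,-25],
    [0,-30,-35],
    [0,-50,-45],
    [0,-70,-50],
    [0,-85,-50],
    [0,-90,-50],
    [0,-90,-50]
  ],
  "rot": [
    [0,0,0],
    [0,0,0],
    [0,0,0],
    [0,0,0],
    [0,0,0],
    [0,0,0],
    [0,0,0],
    [0,0,0]
  ]
}}

```text
t: 21.37
eef_pos: [483.4, 134.6, 496.6]
tool_rot: [0.695, 0.719, 0.0, 0.0]
force: [1.0, 0.7, 0.6]
opening: 34.1
```

```bash
python3 - <<'E'
from h import *
st(); 
a=snapshot('wrist'); save('pics/w15.png',a)
b=snapshot('scene'); s=b[120:240,190:310];  save('pics/s15.png',cv2.resize(np.clip(s*1.4,0,255).astype(np.uint8),None,fx=5,fy=5,interpolation=cv2.INTER_CUBIC))
c=snapshot('scene'); print('scene change over frames',np.abs(b[150:235,200:270].astype(int)-c[150:235,200:270]).mean())
save('pics/t15.png',snapshot('top'))
E
```

```text
t 21.37 tcp [483.4 134.6 496.6] grasp [483.5 134.6 341.6] z [ 0.001  0.    -1.   ] yawx 1.6051 F [0.96 0.66 0.59] op 34.1 q [0.21 0.18 1.81 0.   1.15 0.18]
scene change over frames 0.6769747899159664
```

View pics/w15.png

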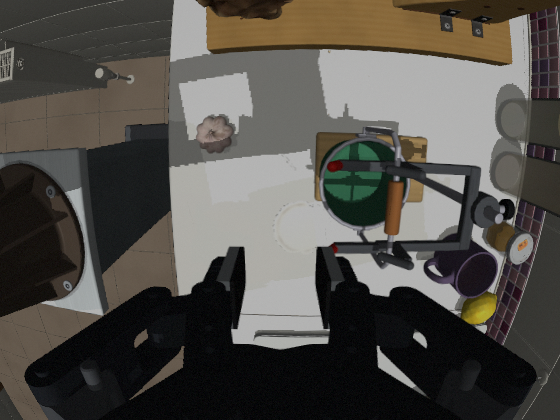

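View pics/s15.png

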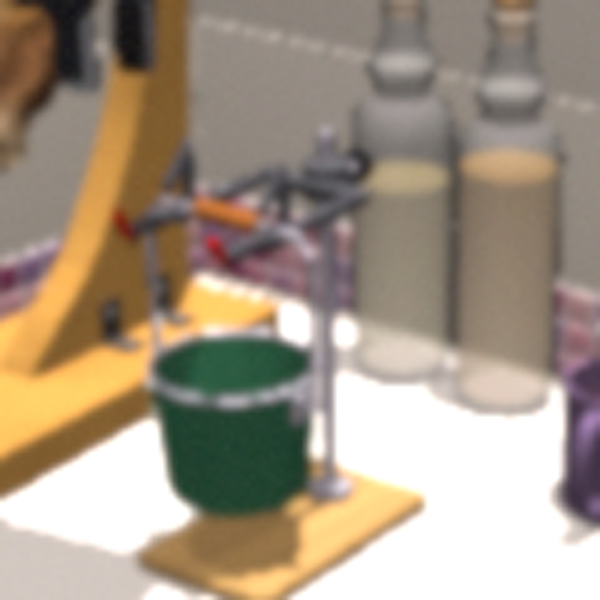

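View pics/t15.png

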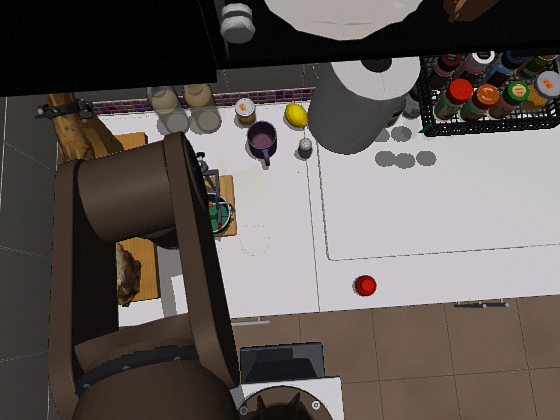

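The pail hangs level on both prongs. The robot is clear, and the mug (262, 138), shaker (306, 148), timer (366, 286) and garlic haven't moved. After a short settling wait I'll compare once more and hand in.

Request:
{"fn": "drive_tool", "kwargs": {
  "dp": [
    [0,0,0],
    [0,0,0],
    [0,0,0],
    [0,0,0],
    [0,0,0],
    [0,0,0],
    [0,0,0],
    [0,0,0]
  ],
  "rot": [
    [0,0,0],
    [0,0,0],
    [0,0,0],
    [0,0,0],
    [0,0,0],
    [0,0,0],
    [0,0,0],
    [0,0,0]
  ]
}}

```text
t: 22.23
eef_pos: [484.5, 134.6, 495.9]
tool_rot: [0.695, 0.719, 0.0, 0.0]
force: [0.5, -0.9, 0.4]
opening: 34.2
```

```bash
python3 - <<'E'
from h import *
a=cv2.cvtColor(cv2.imread('pics/w15.png'),cv2.COLOR_BGR2RGB).astype(int); b=snapshot('wrist').astype(int)
print('wrist diff at pail',np.abs(a-b)[120:270,310:430].mean(), 'bg',np.abs(a-b)[60:120,260:310].mean()); st()
print(hand_in())
E
```

```text
wrist diff at pail 5.929351851851852 bg 1.0378888888888889
t 22.28 tcp [484.5 134.6 495.9] grasp [484.5 134.6 340.9] z [ 0.  0. -1.] yawx 1.6048 F [ 0.2  -0.01  0.15] op 34.0 q [0.21 0.18 1.81 0.   1.15 0.18]
the job is handed in; nothing more can be done
None
```

The pail is hanging by its bail on both prongs of the hanger, and I handed the job in at 22.3 s. I raised the bail upright with the pail still standing, then carried the pail to the fork.

- **Landing:** I lowered the bail gently and felt the prongs when the gripper's grasp point was at about 230 mm. I then slid the wire back under the lips until the stops pushed back with about 2.8 N.
- **Seating:** the weight moved onto the prongs about 3.5 mm below the landing, which matches the seat depth. I let go with almost no force left and backed the arm away.

**Last checks:** the gripper reads about 0 N and is clear of everything. The pictures show the pail hanging level, with the shaker, garlic, mug and egg timer where they were.

- **Stillness not confirmed:** my final before-and-after picture comparison changed more at the pail (5.9) than in the background (1.0). The camera itself moved about 1 mm between the two pictures, which probably explains it, but it doesn't rule out a slight sway. Two scene pictures 0.05 s apart, taken just before, showed almost no change (0.7).
- **Harder pushes than intended:** I pressed down on the standing pail with about 26 N at the end of raising the bail, then eased off. Friction also pushed the wire back with about 5 N during the first part of the slide, which is still under the hanger's 15 N limit.

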